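# Press the guide bushing into the reactor lid's leaning port

## Robot

A 7-joint arm with a two-finger parallel gripper is mounted at the origin on the work surface. World frame = base frame: x ahead of the robot, y to its left, z up, the work surface at z = 0. Lengths are in m, angles in degrees, forces in N, time in s.
With the tool pointing down it reaches from about 0.425 to 0.875 m from the base axis. Payload 4.7 kg.
Tool frame: the origin (TCP) lies on the centre line of the jaws, within the pads' length; the fingertips stand 19 mm ahead of it and the grasp point (between the pads) is the TCP; z points along the fingers, y is the line along which they close (so a half turn about z gives the same grasp; the last joint's range is limited). The gripper opens to 87 mm and grips with 3 to 60 N. Pads are 19 mm wide; open, the fingers measure 117 mm over their backs; the gripper's body (75 mm by 190 mm) begins 51 mm behind the grasp point.
Start: joints at [67.214, 18.392, -4.016, 83.108, 1.295, 78.541, -3.26], TCP at [0.26, -0.596, 0.242] pointing down, gripper open.
Joint ranges: [-163.93, 163.93], [-17.29, 119.83], [-79.2, 71.16], [3.27, 140.29], [-89.18, 269.18], [5.43, 117.66], [-154.24, 154.24]. Speed limits (degrees/s): [147.25, 147.25, 180, 180, 180, 180, 180].

## Interface

Orientations are given as [roll, pitch, yaw] about the fixed x, y, z axes, in that order (R = Rz(yaw) Ry(pitch) Rx(roll)).
In Python, from cell import env, imaging gives the robot as it stands.
- The arm moves only by the shell command python3 -m crank 'ROWS' [OPENING] [FORCE]. ROWS is JSON, a list of rows, each an object of numbers: "x", "y", "z": the shift along the tool's x, y, z in m; "turn": the turn about the tool's z in rad. In form: [{"x": .., "y": .., "z": .., "turn": ..}, ...]. A call has 1 to 12 rows; each row is the pose to reach, as a shift and turn from the pose commanded when the call began, along the tool's axes at that moment; what a row does not reach only later rows make up. A row lasts 1/8 s, in which the tool goes at most 62.5 mm and 10.7 degrees, less where a joint would pass 70% of its speed; a pose out of reach is approached as far as the arm can. A call with a gripper value outside its range is refused whole. OPENING is the finger opening in m, from 0 to 0.087, set as the call begins (- or left out, the last holds). The fingers move at their own pace and stop on an object; FORCE is the grip in N (left out, the last holds). Time passes only in rows, so rows that repeat a pose let the fingers close. It gives the time, the measured TCP pose, the force, the opening and the grip force at its end, in the units of the state.
- env.get_obs(): the state, without advancing time (a new reading comes with each control period).
- imaging.read_camera(name): name is "scene" or "top" or "wrist"; returns the picture (420x560x3 uint8, red, green, blue); there is no depth.
- imaging.get_calibration(name): a dict with "camera_matrix" (3x3 intrinsics, pixels), "position" and "attitude" of the camera in the world. Camera axes: x right, y up, looking along -z (the intrinsics and any distortion apply to the point x, -y, -z); pixel columns grow to the right and rows downward; lengths in m; the calibration is good to about 2 mm. A picture is of the moment at which its call begins: read the wrist's pose just before it. get_calibration takes no time and is no camera call; for the wrist camera it gives the pose at the moment of the call.
- env.sign_off(): hands the job in; it is judged then, once.
The state is a dict: "time_s": time; "qpos": joint angles; "joint_velocities": joint speeds; "effort": joint torques, N m; "tool_pos": TCP position; "tool_rot": TCP orientation; "force": force on the tool from outside, world axes, zero at the start; "wrist_torque": the same for the moment, N m; "grip_width": finger opening in m; "grasp_force": force on a finger pad.
Only numpy, scipy, OpenCV 4.12 (cv2) and the standard library are available. Lean on these libraries where they do the work, as an engineer would, in place of code of your own. Each camera call takes 0.05 s, during which the arm holds its last target. There are 200 camera calls.

## Task

Press-fit the smaller of the two shouldered brass bushings, nose first, into the leaning port of the reactor lid until its shoulder sits flush on the port's face all round, and let go of it. It goes in stiffly for the last part, so push it firmly home along the port's axis. Leave the larger bushing, the spanner, the jar and the star knob where they are.

Things in the scene. Friction and masses are not known exactly. Their poses are not given: they have to be found in the camera images.
- bushing: Smaller brass bushing, loose, about 0.25 kg, upright on the mat at either of two places. Round about its z, which points from nose to collar; origin at the centre of its underside. Nose tapers from 21 to 28 mm diameter over 4 mm, spigot 28 mm diameter up to z = 26, shoulder 42 mm diameter from z = 26 to 32, collar to grip 28 mm diameter up to the top, z = 58. A 14 mm hole runs through.
- bushing_shoulder (a point): Point on the smaller bushing's axis at the underside of its shoulder, 26 mm above its origin; axes as the bushing's.
- port: Leaning port on the near side of the lid: a fixed steel tube, 56 mm outer diameter, leaning roughly towards the robot. Origin at the centre of the bore's mouth, in the plane of the flat end face, 129 mm above the bench; z points out of the bore, 30 degrees from vertical; y is level; +x points to the lid's middle. Bore 29.5 mm in diameter, 45 mm deep, 2 mm chamfer drawn at the mouth.
- seal_ring: White seal ring tight in the port's bore; origin at the centre of its upper face, axes as the port's. At the start it lies 13 mm below the mouth. The bushing's nose meets it and must drive it 13 mm deeper, against about 10 N of friction (12 N at 15 mm/s; it does not spring back), before the shoulder meets the end face, a rigid stop.
- lid: Steel reactor lid, fixed: a disc 220 mm in diameter, top 75 mm above the bench, on a low service ring. Origin on the bench under its centre. The port's mouth is 81 mm from the centre on its -x side. It also carries a drive coupling in the middle (top at 107 mm), a valve with a flat blue lever at x 50, y 55 mm (top at 131 mm), a gauge at x 45, y -55 mm (top at 125 mm) and a sight glass.
- mat: Black rubber mat, fixed flat on the bench, 260 (x) by 130 (y) by 4 mm thick; origin at the centre of its underside. The two bushings stand on its long middle line, about 65 mm either side of its centre.
- big_bushing: The larger brass bushing, loose, 0.5 kg, which does not fit: same shape and 58 mm height, but spigot and collar 42 mm and shoulder 62 mm in diameter. Origin at the centre of its underside. Leave alone.
- spanner: Loose steel spanner 170 mm long lying on the bench in front of the lid, along its own x. Leave alone.
- jar: Loose glass jar, 58 mm in diameter and 75 mm high, standing beyond the mat. Origin at its underside. Leave alone.
- star_knob: Loose black five-lobed clamp knob, 50 mm across and 32 mm high, standing on its steel hub on the bench, beside the mat on the side away from the lid. Origin at its underside. Leave alone.
Things that resemble listed ones, but are neither listed nor needed, are in the scene too. Leave any blue or green look-alike of the bushing alone.

How it is judged (in metres and radians):
At the end, for the whole second after the job is handed in: The smaller bushing is in the leaning port, nose down, its shoulder within 2 mm of the port's end face and 3.5 mm of the bore's centre, its axis within about 3 degrees of the bore's, at rest and released (z of bushing_shoulder in the frame of port between -0.003 and 0.002 m and distance between bushing_shoulder and port below 0.0035 m and angle between the z axis of bushing and the z axis of port, either way round below 0.06 rad and z of bushing in the frame of port below -0.02 m and linear speed of bushing below 0.01 m/s); the robot touches nothing.
It fails at once if the big bushing is shifted by more than 30 mm (distance of big_bushing from where it was at the start of the episode above 0.03 m).
It fails at once if the spanner is shifted by more than 30 mm (distance of spanner from where it was at the start of the episode above 0.03 m).
It fails at once if the jar is shifted by more than 30 mm (distance of jar from where it was at the start of the episode above 0.03 m).
It fails at once if the star knob is shifted by more than 30 mm (distance of star_knob from where it was at the start of the episode above 0.03 m).
It also fails if it takes over 38 s, if anything falls off the work surface, if the arm or the gripper's body presses on something with over 40 N, if the wrist force passes 120 N, or if a joint passes its speed limit or range.

## Working session

There is one attempt and no reset: what is moved stays moved. The work goes in short steps, Python scripts to look and compute and a shell command to move; the robot and the scene stay as the last step left them, time stands still between calls to the robot, and variables do not carry over. Pictures are saved under pics/ and viewed, at most 10 in all, crops included, and the job is handed in when it is done.

```bash
mkdir -p pics; ls; cat > h.py <<'E'
import numpy as np, cv2
from scipy.spatial.transform import Rotation as R
from cell import env, imaging
def cal(n):
    c=imaging.get_calibration(n); return c
def rot(a):
    a=np.array(a,float)
    return a if a.shape==(3,3) else R.from_euler('xyz',a,degrees=True).as_matrix()
def ray(c,u,v):
    K=np.array(c['camera_matrix']); d=np.linalg.inv(K)@[u,v,1]
    return np.array(c['position']),rot(c['attitude'])@(d*[1,-1,-1])
def at_z(c,u,v,z):
    p,d=ray(c,u,v); return p+d*(z-p[2])/d[2]
def proj(c,P):
    q=rot(c['attitude']).T@(np.array(P)-c['position']); q=q*[1,-1,-1]
    k=np.array(c['camera_matrix'])@q; return k[:2]/k[2]
E
python3 - <<'E'
from h import *
for n in('top','scene'):
    cv2.imwrite(f'pics/{n}0.png',imaging.read_camera(n)[...,::-1]); print(n,cal(n))
print(cal('wrist'),env.get_obs())
E
```

```text
pics
top {'camera_matrix': array([[380.84297186,   0.        , 285.9113401 ],
       [  0.        , 380.84297186, 214.57628893],
       [  0.        ,   0.        ,   1.        ]]), 'position': array([ 0.51864908, -0.10684657,  0.98534962]), 'attitude': array([  5.17710579,   1.39026406, -88.60102607])}
scene {'camera_matrix': array([[444.87348901,   0.        , 280.28625512],
       [  0.        , 444.87348901, 209.13480798],
       [  0.        ,   0.        ,   1.        ]]), 'position': array([ 1.3556702 , -0.0934902 ,  0.83367801]), 'attitude': array([46.05407407, -0.19753874, 90.28285152])}
{'camera_matrix': array([[371.81440431,   0.        , 283.7353401 ],
       [  0.        , 371.81440431, 210.97306805],
       [  0.        ,   0.        ,   1.        ]]), 'position': array([ 0.32820058, -0.56610788,  0.38442502]), 'attitude': array([-15.73448803,   0.09705452, -66.34689431])} {'time_s': 0.1, 'qpos': array([67.21379952, 18.43534273, -4.01457782, 83.16918637,  1.29495101,
       78.54128585, -3.26121839]), 'joint_velocities': array([ 0.13673195, -0.14453042,  0.00586452, -0.15995029, -0.03475198,
        0.04414853, -0.12363515]), 'effort': array([ 3.20533882e-04, -4.92568803e+01, -4.05490184e-01, -3.13397813e+01,
       -6.42999052e-02,  3.96114390e-02,  5.15063550e-05]), 'tool_pos': array([ 0.25992164, -0.59525034,  0.24055356]), 'tool_rot': array([-1.79899413e+02,  5.80085652e-03,  2.35936952e+01]), 'force': array([-0.62098788,  0.62378679, -0.32660726]), 'wrist_torque': array([-0.01156195, -0.01659173, -0.08090001]), 'grasp_force': 0.0, 'grip_width': 0.08685643395649455}
```

View pics/top0.png

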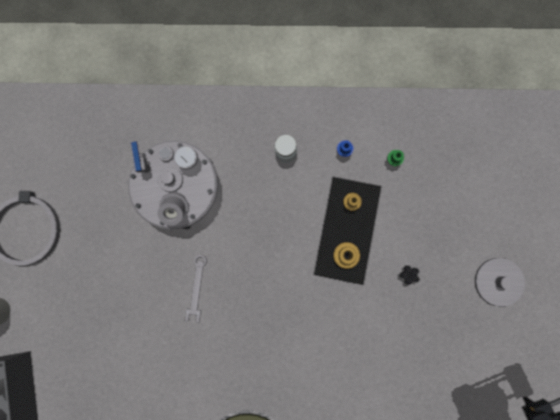

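View pics/scene0.png

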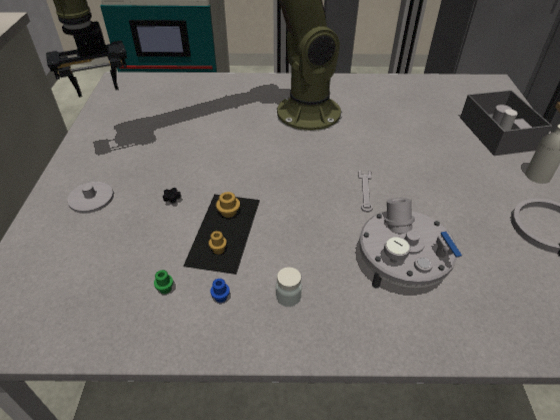

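Candidates in the top view are small brass (352,201), big brass (347,255), blue (345,148) and green (396,157). The task's bushing should be the smaller brass one on the mat at (352,201). I'll confirm it and the port in an enlarged crop.

```bash
python3 - <<'E'
from h import *
t=cv2.imread('pics/top0.png');s=cv2.imread('pics/scene0.png')
def tile(i,x,y): return cv2.resize(i[y:y+75,x:x+100],None,fx=4,fy=4,interpolation=cv2.INTER_CUBIC)
cv2.imwrite('pics/c1.png',np.vstack([np.hstack([tile(t,120,165),tile(t,300,190)]),np.hstack([tile(s,355,180),tile(s,180,185)])]))
ct,cs=cal('top'),cal('scene')
print('small top',at_z(ct,352,199,.062),'big',at_z(ct,347,254,.062),'port',at_z(ct,172,211,.129))
print('small scene',at_z(cs,217,236,.062),'port',at_z(cs,400,201,.129))
E
```

```text
small top [ 0.64339019 -0.24233047  0.062     ] big [ 0.5099207  -0.23153936  0.062     ] port [0.59814023 0.17541078 0.129     ]
small scene [ 0.64731613 -0.24308897  0.062     ] port [0.59488357 0.18409908 0.129     ]
```

View pics/c1.png

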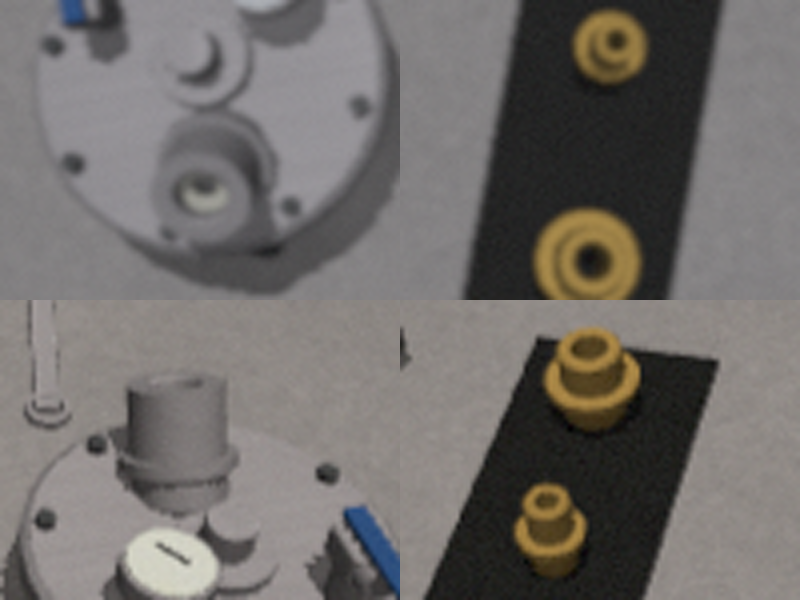

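```bash
python3 - <<'E'
from h import *
ct,cs=cal('top'),cal('scene')
def tri(a,b):
    A=[];B=[]
    for p,d in(a,b):
        d=d/np.linalg.norm(d);M=np.eye(3)-np.outer(d,d);A.append(M);B.append(M@p)
    return np.linalg.solve(sum(A),sum(B))
P=tri(ray(ct,170.75,213),ray(cs,399,200.75));print('port tri',P, at_z(ct,170.75,213,.129))
print('small',tri(ray(ct,354,200),ray(cs,216.75,235)),at_z(ct,354,200,.062),at_z(cs,216.75,235,.062))
C=at_z(ct,167.5,178.7,.107);print('coupling',C)
# lid disc edge points in top, tile->px
E=[(38,95),(52,150),(100,218),(388,60),(380,110),(340,180)]
Q=np.array([at_z(ct,120+x/4,165+y/4,.075)[:2] for x,y in E])
A=np.c_[2*Q,np.ones(len(Q))];c=np.linalg.lstsq(A,(Q**2).sum(1),rcond=None)[0];print('lid fit',c[:2],np.sqrt(c[2]+c[:2]@c[:2]))
for L in(C[:2],c[:2]):
    d=L-at_z(ct,170.75,213,.129)[:2];print(np.linalg.norm(d),np.degrees(np.arctan2(d[1],d[0])))
E
```

```text
port tri [0.59371678 0.18026137 0.12818509] [0.59350663 0.17804086 0.129     ]
small [ 0.64132938 -0.24611182  0.05913173] [ 0.6410409  -0.24719784  0.062     ] [ 0.64412918 -0.24402024  0.062     ]
coupling [0.67630261 0.19727904 0.107     ]
lid fit [0.67158885 0.19560809] 0.10728337112485038
0.08500165034350855 13.080929850181432
0.08003399307671286 12.679499927642405
```

```bash
python3 -m crank '[{"x":0.49,"y":-0.167,"z":0.05,"turn":0.188},{"x":0.49,"y":-0.167,"z":0.05,"turn":0.188},{"x":0.49,"y":-0.167,"z":0.05,"turn":0.188},{"x":0.49,"y":-0.167,"z":0.05,"turn":0.188},{"x":0.49,"y":-0.167,"z":0.05,"turn":0.188},{"x":0.49,"y":-0.167,"z":0.05,"turn":0.188},{"x":0.49,"y":-0.167,"z":0.05,"turn":0.188},{"x":0.49,"y":-0.167,"z":0.05,"turn":0.188},{"x":0.49,"y":-0.167,"z":0.05,"turn":0.188},{"x":0.49,"y":-0.167,"z":0.05,"turn":0.188},{"x":0.49,"y":-0.167,"z":0.05,"turn":0.188},{"x":0.49,"y":-0.167,"z":0.05,"turn":0.188}]' 0.07
python3 - <<'E'
from h import *
c=cal('wrist');im=imaging.read_camera('wrist')[...,::-1];o=env.get_obs();print(o['tool_pos'],o['tool_rot'],o['joint_velocities'].round(1),c['position'],c['attitude'])
cv2.imwrite('pics/w1.png',im);print(proj(c,[.643,-.2455,.062]),proj(c,o['tool_pos']))
E
```

```text
time_s: 1.6
tool_pos: [0.6409, -0.2494, 0.1919]
tool_rot: [179.9, 0.0, 12.6]
force: [0.6, 0.1, 0.0]
grip_width: 0.0697
grasp_force: 0.0
[ 0.64116079 -0.24896806  0.19196177] [1.79929624e+02 2.03485844e-02 1.26274274e+01] [-0.4 -0.  -0.6 -0.1 -0.3  0.  -0.2] [ 0.71354    -0.23333816  0.33571411] [-15.76805851  -0.08667365 -77.34336786]
[278.4722355  203.64014455] [281.79677138 286.51522872]
```

View pics/w1.png

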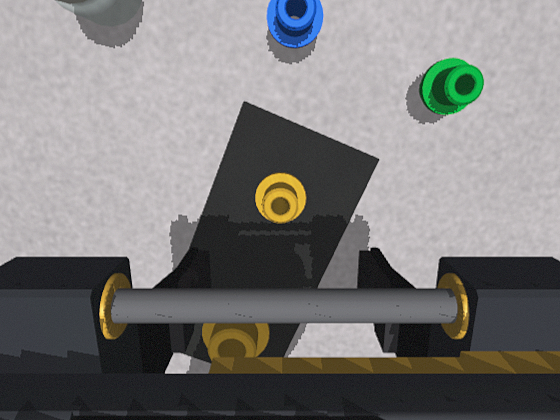

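The wrist view shows the small brass bushing's collar top at about (280,205), within 2 px of the prediction. The big one is at (237,337), blue at (295,15), green at (455,85).

```bash
python3 - <<'E'
from h import *
c=cal('wrist');o=env.get_obs();T=rot(o['tool_rot'])
print(T.T@(at_z(c,280,205,.062)-o['tool_pos']),at_z(c,280,205,.062))
p,d=ray(c,280,205)
im=cv2.imread('pics/w1.png')[165:230,240:320];h=cv2.cvtColor(im,cv2.COLOR_BGR2HSV)
m=cv2.inRange(h,(15,100,90),(35,255,255));k=cv2.findNonZero(m);print(cv2.boundingRect(k))
S=at_z(c,280.5,195,.036);print('shoulder px from est',proj(c,[.6425,-.2455,.036]),proj(c,[.6425,-.2455,.062]))
E
```

```text
[ 0.00187404 -0.00239467  0.12995827] [ 0.64245586 -0.24638748  0.062     ]
(15, 8, 52, 51)
shoulder px from est [279.22911531 196.69280246] [278.87483014 204.69827195]
```

```bash
python3 -m crank '[{"x":0.0015,"y":-0.002,"z":0.05},{"x":0.0015,"y":-0.002,"z":0.10},{"x":0.0015,"y":-0.002,"z":0.125},{"x":0.0015,"y":-0.002,"z":0.132},{"x":0.0015,"y":-0.002,"z":0.132},{"x":0.0015,"y":-0.002,"z":0.132}]' 0.06 && python3 -m crank '[{"x":0},{"x":0},{"x":0},{"x":0},{"x":0},{"x":0}]' 0.0 8
```

```text
invalid input
```

```bash
python3 -m crank '[{"x":0.0015,"y":-0.002,"z":0.05,"turn":0},{"x":0.0015,"y":-0.002,"z":0.10,"turn":0},{"x":0.0015,"y":-0.002,"z":0.125,"turn":0},{"x":0.0015,"y":-0.002,"z":0.132,"turn":0},{"x":0.0015,"y":-0.002,"z":0.132,"turn":0},{"x":0.0015,"y":-0.002,"z":0.132,"turn":0}]' 0.06 && python3 -m crank '[{"x":0,"y":0,"z":0,"turn":0},{"x":0,"y":0,"z":0,"turn":0},{"x":0,"y":0,"z":0,"turn":0},{"x":0,"y":0,"z":0,"turn":0},{"x":0,"y":0,"z":0,"turn":0}]' 0.02 8
```

```text
time_s: 2.4
tool_pos: [0.6445, -0.2449, 0.0617]
tool_rot: [179.9, -0.2, 12.8]
force: [0.2, 0.2, 0.3]
grip_width: 0.0599
grasp_force: 0.0
time_s: 3.02
tool_pos: [0.6434, -0.2445, 0.0596]
tool_rot: [180.0, -0.0, 12.8]
force: [-1.2, -0.4, -0.7]
grip_width: 0.0278
grasp_force: 7.9
```

```bash
python3 -m crank '[{"x":-0.003,"y":0,"z":0.0005,"turn":0},{"x":-0.006,"y":0,"z":0.0005,"turn":0},{"x":-0.009,"y":0,"z":0,"turn":0},{"x":-0.012,"y":0,"z":0,"turn":0},{"x":-0.015,"y":0,"z":0,"turn":0},{"x":-0.018,"y":0,"z":0,"turn":0},{"x":-0.021,"y":0,"z":0.0005,"turn":0},{"x":-0.024,"y":0,"z":0.001,"turn":0},{"x":-0.026,"y":0,"z":0.0015,"turn":0},{"x":-0.026,"y":0,"z":0.0015,"turn":0}]' 0.02 8 
python3 - <<'E'
from h import *
im=imaging.read_camera('scene')[...,::-1];w=imaging.read_camera('wrist')[...,::-1]
a=cv2.resize(im[190:290,170:270],(600,600),interpolation=cv2.INTER_CUBIC)
b=cv2.resize(w[180:420,190:370],(200,267));z=np.zeros((600,200,3),np.uint8);z[:267]=b
cv2.imwrite('pics/t1.png',np.hstack([a,z]))
E
```

```text
time_s: 4.28
tool_pos: [0.6178, -0.2499, 0.058]
tool_rot: [-180.0, 0.0, 12.8]
force: [2.6, -0.9, 1.7]
grip_width: 0.0274
grasp_force: 8.8
```

View pics/t1.png

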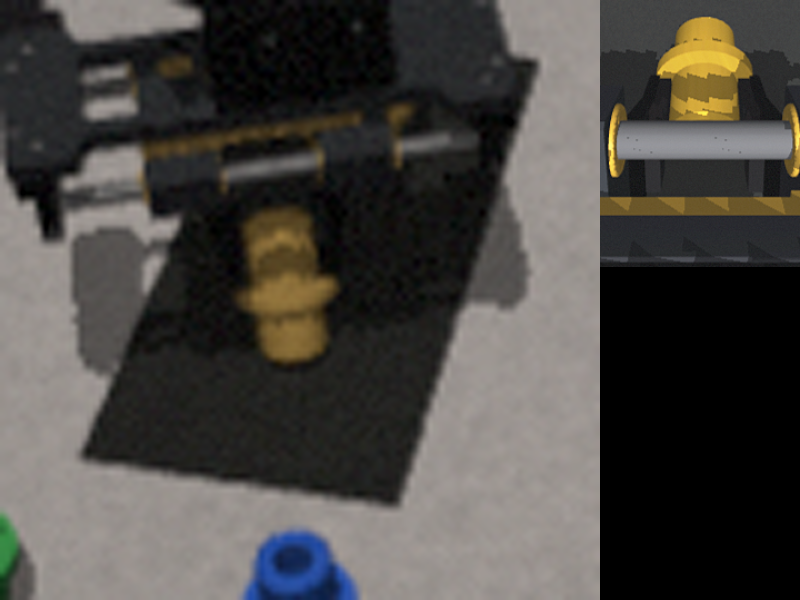

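The bushing now leans in the grip, nose away from the robot. I'll tighten the grip, lift and carry it to a stand-off on the port axis.

```bash
python3 -m crank '[{"x":0,"y":0,"z":0,"turn":0},{"x":0,"y":0,"z":-0.001,"turn":0},{"x":0,"y":0,"z":-0.02,"turn":0},{"x":0,"y":0,"z":-0.06,"turn":0},{"x":0,"y":0,"z":-0.11,"turn":0},{"x":0,"y":0,"z":-0.15,"turn":0}]' 0.02 45 && python3 -m crank '[{"x":0.003,"y":-0.04,"z":0,"turn":0},{"x":0.006,"y":-0.09,"z":0,"turn":0},{"x":0.01,"y":-0.14,"z":0,"turn":0},{"x":0.014,"y":-0.19,"z":0,"turn":0},{"x":0.018,"y":-0.24,"z":0,"turn":0},{"x":0.022,"y":-0.29,"z":0,"turn":0},{"x":0.026,"y":-0.34,"z":0,"turn":0},{"x":0.03,"y":-0.39,"z":0,"turn":0},{"x":0.03,"y":-0.415,"z":0,"turn":0},{"x":0.03,"y":-0.423,"z":0,"turn":0},{"x":0.03,"y":-0.423,"z":0,"turn":0},{"x":0.03,"y":-0.423,"z":0,"turn":0}]' 0.02 45
python3 - <<'E'
from h import *
c=cal('wrist');im=imaging.read_camera('wrist')[...,::-1];o=env.get_obs();print(o['tool_pos'],o['tool_rot'],o['joint_velocities'].round(1))
np.savez('w2.npz',p=c['position'],a=c['attitude'],t=o['tool_pos'],r=o['tool_rot'])
cv2.imwrite('pics/w2f.png',im)
cv2.imwrite('pics/w2.png',cv2.resize(im[90:290,180:380],(600,600),interpolation=cv2.INTER_CUBIC))
E
```

```text
time_s: 5.12
tool_pos: [0.618, -0.2498, 0.2111]
tool_rot: [180.0, -0.1, 12.8]
force: [0.1, -1.5, -2.9]
grip_width: 0.0273
grasp_force: 45.3
time_s: 6.62
tool_pos: [0.5539, 0.1669, 0.208]
tool_rot: [179.9, 0.0, 12.7]
force: [1.0, 0.6, -2.2]
grip_width: 0.0271
grasp_force: 45.3
[0.55392121 0.16698107 0.20795781] [1.79945089e+02 1.84007636e-02 1.26519681e+01] [-0.   0.1 -0.2 -0.  -0.2 -0.1 -0.1]
```

View pics/w2.png

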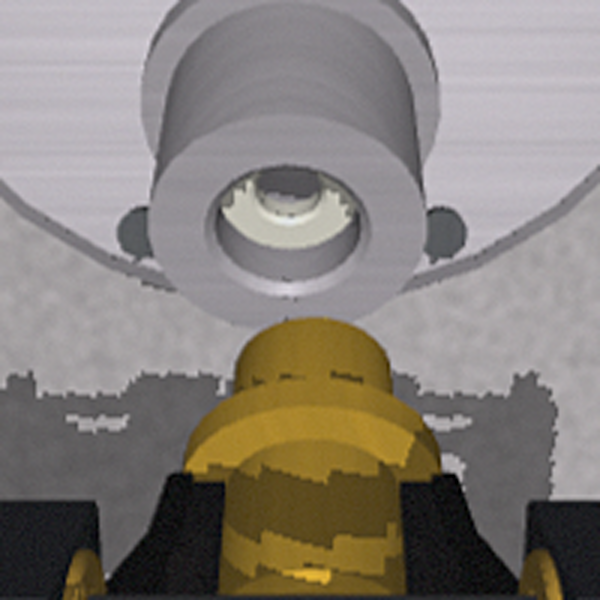

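The wrist crop shows the port face at columns 150–428 and rows 112–328. The bushing's shoulder spans columns 186–441 with its top at row 378, and its nose top is at row 318. I'll fit both poses in the same camera.

```bash
cat > fit.py <<'E'
from h import *
from scipy.optimize import least_squares
d=np.load('w2.npz');c=dict(cal('wrist'));c['position']=d['p'];c['attitude']=d['a']
T=rot(d['r']);tp=d['t']
a=np.linspace(0,2*np.pi,181)
def circ(o,Rm,z,r):
    P=np.array(o)[:,None]+Rm@np.array([r*np.cos(a),r*np.sin(a),0*a+z])
    q=(rot(c['attitude']).T@(P-np.array(c['position'])[:,None]))*np.array([1,-1,-1])[:,None]
    k=np.array(c['camera_matrix'])@q;k=k[:2]/k[2]
    return (k-np.array([[180],[90]]))*3+1
def ext(k): return np.array([k[0].min(),k[0].max(),k[1].min(),k[1].max()])
def pR(yaw,l=30): # port frame: x to lid, z out leaning to -x
    return rot([0,0,yaw])@rot([0,-l,0])
def fp(p):
    e=ext(circ(p[:3],pR(p[3]),0,.028))-[150,428,112,328]
    e2=ext(circ(p[:3],pR(p[3]),0,.01675))-[206,375,164,297]
    return np.r_[e,e2*.5,(p[2]-.129)/.001*3,(p[3]-12.8)/2]
s=least_squares(fp,[.5935,.179,.129,12.8],x_scale=[.01,.01,.01,5]);print('port',s.x,s.fun.round(1))
port=s.x
def fb(p):
    o=tp+T@p[:3];Rm=T@rot([180,0,0])@rot([0,-p[3],0])
    f=lambda z,r:ext(circ(o,Rm,z-.026,r))
    n=np.minimum(f(0,.0105)[2],f(.004,.014)[2]);s1,s2=f(.026,.021),f(.032,.021)
    return np.array([n-318,s1[2]-378,min(s1[0],s2[0])-186,max(s1[1],s2[1])-441,f(.032,.014)[2]-438,f(.004,.014)[0]-235,f(.004,.014)[1]-391, p[1]/.0005])
s=least_squares(fb,[.0107,0,.027,30],x_scale=[.01,.01,.01,5]);print('bush',s.x,s.fun.round(1))
b=s.x;sh=tp+T@b[:3];rel=T.T@(port[:3]-sh)
print('shoulder->port in tool axes mm',rel*1e3,'in port frame',(pR(port[3]).T@(sh-port[:3]))*1e3)
E
python3 fit.py
```

```text
port [ 0.59128844  0.1794509   0.12871816 13.10923841] [-0.6  1.1 -0.9  3.  -0.  -1.1 -1.  -2.1 -0.8  0.2]
bush [6.67285375e-03 6.86972211e-04 3.19602136e-02 2.81948881e+01] [-0.1  0.5 -1.   0.4 -0.4  1.3 -1.   1.4]
shoulder->port in tool axes mm [32.54374085 -4.74546075 47.26299088] in port frame [-4.5631637  -4.44040993 57.22643681]
```

```bash
python3 -m crank '[{"x":0.004,"y":-0.0047,"z":0,"turn":0},{"x":0.011,"y":-0.0047,"z":0.01,"turn":0},{"x":0.0185,"y":-0.0047,"z":0.023,"turn":0},{"x":0.0185,"y":-0.0047,"z":0.023,"turn":0},{"x":0.0205,"y":-0.0047,"z":0.0265,"turn":0},{"x":0.0225,"y":-0.0047,"z":0.03,"turn":0},{"x":0.0235,"y":-0.0047,"z":0.0317,"turn":0},{"x":0.0235,"y":-0.0047,"z":0.0317,"turn":0}]' 0.02 45
python3 - <<'E'
from h import *
c=cal('wrist');im=imaging.read_camera('wrist')[...,::-1];o=env.get_obs();print(o['tool_pos'],o['tool_rot'],o['force'],o['wrist_torque'])
np.savez('w3.npz',p=c['position'],a=c['attitude'],t=o['tool_pos'],r=o['tool_rot'])
cv2.imwrite('pics/w3.png',cv2.resize(im[90:290,180:380],(600,600),interpolation=cv2.INTER_CUBIC))
E
```

```text
time_s: 7.68
tool_pos: [0.5735, 0.1777, 0.1766]
tool_rot: [179.9, 0.3, 12.8]
force: [-5.9, -2.9, 3.0]
grip_width: 0.0267
grasp_force: 45.4
[0.57349223 0.17765487 0.17656257] [179.88230475   0.26330629  12.80317287] [-6.47859555 -3.72877262  2.01019662] [-0.8181482   1.51511352  0.04650796]
```

View pics/w3.png

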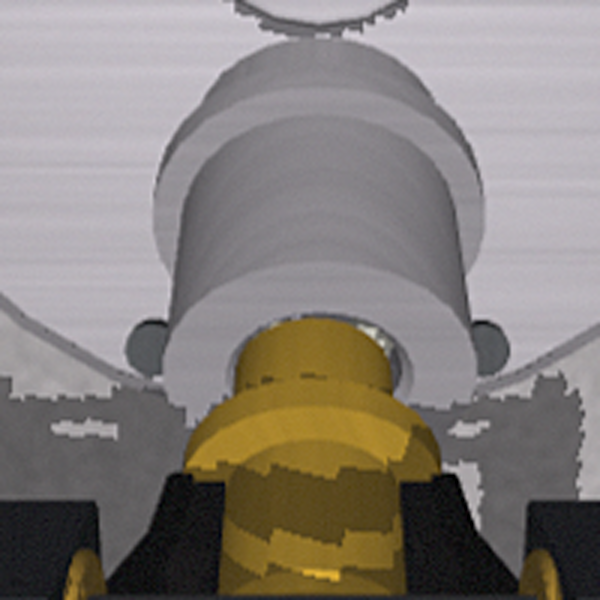

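The nose is in the bore, slightly off to one side: bore centre is column 321 against 313 for the bushing, with about 7 N of side force. I'll ease it over and advance.

```bash
python3 -m crank '[{"x":-0.001,"y":0.0009,"z":0.0005,"turn":0},{"x":-0.001,"y":0.0009,"z":0.0005,"turn":0},{"x":0,"y":0.0009,"z":0.0022,"turn":0},{"x":0.001,"y":0.0009,"z":0.004,"turn":0},{"x":0.001,"y":0.0009,"z":0.004,"turn":0},{"x":0.001,"y":0.0009,"z":0.004,"turn":0}]' 0.02 45
```

```text
time_s: 8.48
tool_pos: [0.5757, 0.1773, 0.1716]
tool_rot: [179.9, 0.1, 12.8]
force: [-3.2, -3.7, -4.0]
grip_width: 0.027
grasp_force: 45.3
```

```bash
python3 -m crank '[{"x":0.001,"y":0.0006,"z":0.0017,"turn":0},{"x":0.0018,"y":0.0006,"z":0.0034,"turn":0},{"x":0.0028,"y":0.0006,"z":0.0051,"turn":0},{"x":0.0038,"y":0.0006,"z":0.0069,"turn":0},{"x":0.0048,"y":0.0006,"z":0.0086,"turn":0},{"x":0.0048,"y":0.0006,"z":0.0086,"turn":0}]' 0.02 50
```

```text
time_s: 9.22
tool_pos: [0.5791, 0.178, 0.1647]
tool_rot: [179.9, 0.3, 12.8]
force: [-11.2, -4.6, 6.7]
grip_width: 0.0271
grasp_force: 50.6
```

```bash
python3 -m crank '[{"x":0,"y":0.0005,"z":0.0022,"turn":0},{"x":0.001,"y":0.0005,"z":0.004,"turn":0},{"x":0.002,"y":0.0005,"z":0.0057,"turn":0},{"x":0.0028,"y":0.0005,"z":0.0072,"turn":0},{"x":0.0028,"y":0.0005,"z":0.0072,"turn":0}]' 0.02 55
python3 - <<'E'
from h import *
c=cal('wrist');im=imaging.read_camera('wrist')[...,::-1];s=imaging.read_camera('scene')[...,::-1];o=env.get_obs();print(o['tool_pos'],o['tool_rot'],o['force'],o['wrist_torque'])
np.savez('w4.npz',p=c['position'],a=c['attitude'],t=o['tool_pos'],r=o['tool_rot'])
a=cv2.resize(im[140:290,180:380],(800,600),interpolation=cv2.INTER_CUBIC);
a[:200,:200]=cv2.resize(s[165:235,365:435],(200,200));cv2.imwrite('pics/w4.png',a)
E
```

```text
time_s: 9.85
tool_pos: [0.5822, 0.1786, 0.158]
tool_rot: [179.9, 0.2, 12.8]
force: [-11.3, -5.4, 7.8]
grip_width: 0.0268
grasp_force: 55.7
[0.58225274 0.17858801 0.15797692] [179.9370178    0.22006724  12.84034468] [-11.57063879  -5.16811716   7.90645456] [-1.0807773   2.49326591  0.04207708]
```

View pics/w4.png

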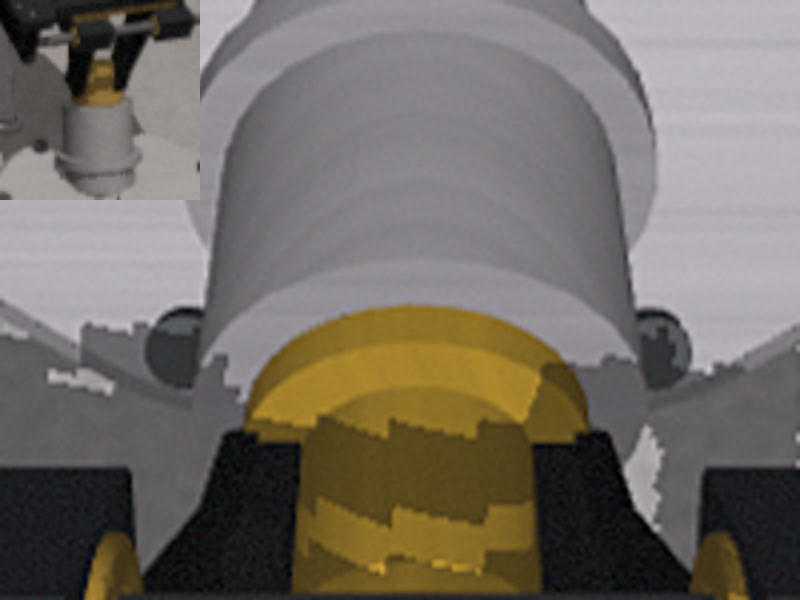

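The shoulder is close to the face with no slip in the grip, and force is still only about 10 N from the ring. Pushing on until the stop is felt.

```bash
python3 -m crank '[{"x":0,"y":0.0003,"z":0.0017,"turn":0},{"x":0.001,"y":0.0003,"z":0.0034,"turn":0},{"x":0.001,"y":0.0003,"z":0.0034,"turn":0}]' 0.02 60;  python3 -m crank '[{"x":0.001,"y":0,"z":0.0017,"turn":0},{"x":0.002,"y":0,"z":0.0034,"turn":0},{"x":0.002,"y":0,"z":0.0034,"turn":0}]' 0.02 60
```

```text
time_s: 10.32
tool_pos: [0.5829, 0.1787, 0.1564]
tool_rot: [179.9, 0.2, 12.8]
force: [-16.3, -6.1, 17.8]
grip_width: 0.0268
grasp_force: 61.1
time_s: 10.7
tool_pos: [0.5829, 0.1788, 0.1561]
tool_rot: [179.8, 0.5, 12.9]
force: [-28.4, -10.1, 36.4]
grip_width: 0.027
grasp_force: 62.0
```

The stop is reached: motion has ended and force rose to about 47 N along the axis. Next I'll soften the grip so it can settle flush, ease off, open and look.

```bash
python3 -m crank '[{"x":0,"y":0,"z":0,"turn":0},{"x":0,"y":0,"z":0,"turn":0}]' 0.02 20; python3 -m crank '[{"x":-0.001,"y":0,"z":-0.0017,"turn":0},{"x":-0.002,"y":0,"z":-0.003,"turn":0}]' 0.02 20;  python3 -m crank '[{"x":0,"y":0,"z":0,"turn":0},{"x":0,"y":0,"z":0,"turn":0},{"x":0,"y":0,"z":0,"turn":0},{"x":-0.002,"y":0,"z":-0.01,"turn":0},{"x":-0.01,"y":0,"z":-0.03,"turn":0},{"x":-0.02,"y":0,"z":-0.055,"turn":0},{"x":-0.02,"y":0,"z":-0.055,"turn":0},{"x":-0.02,"y":0,"z":-0.055,"turn":0}]' 0.05 20
python3 - <<'E'
from h import *
c=cal('wrist');im=imaging.read_camera('wrist')[...,::-1];s=imaging.read_camera('scene')[...,::-1];o=env.get_obs();print(o['time_s'],o['tool_pos'],o['force'])
a=cv2.resize(im[110:260,180:380],(800,600),interpolation=cv2.INTER_CUBIC);
a[:200,:200]=cv2.resize(s[165:235,365:435],(200,200));cv2.imwrite('pics/w5.png',a)
E
```

```text
time_s: 10.95
tool_pos: [0.5835, 0.1789, 0.1552]
tool_rot: [179.8, 0.4, 12.8]
force: [-24.1, -7.4, 30.9]
grip_width: 0.0271
grasp_force: 32.5
time_s: 11.2
tool_pos: [0.5834, 0.1788, 0.1554]
tool_rot: [179.9, 0.1, 12.9]
force: [-10.7, -4.1, 7.0]
grip_width: 0.0277
grasp_force: 30.3
time_s: 12.2
tool_pos: [0.5661, 0.174, 0.2081]
tool_rot: [180.0, -0.1, 12.8]
force: [0.3, 0.2, -0.2]
grip_width: 0.0499
grasp_force: 0.0
12.3 [0.56557409 0.17399137 0.20700138] [-0.02012553  0.5051801  -0.40773982]
```

View pics/w5.png

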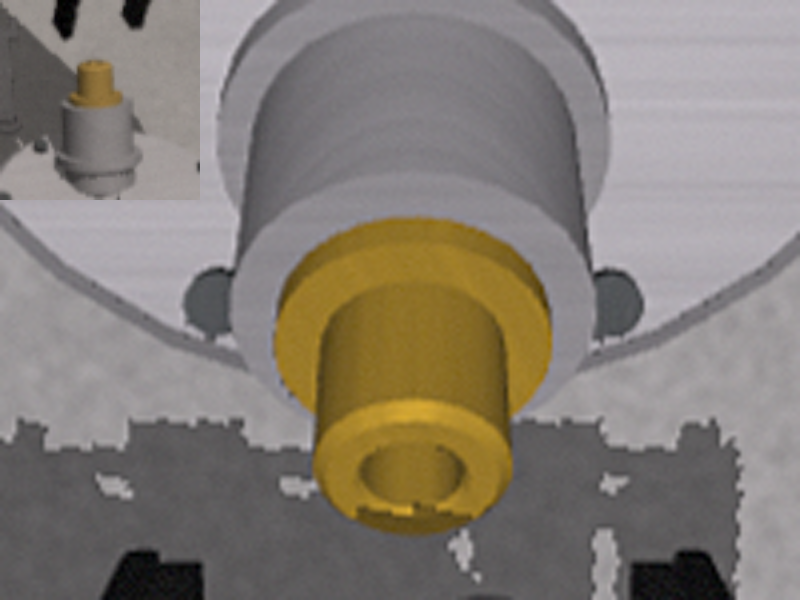

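```bash
python3 - <<'E'
from h import *
from scipy.optimize import least_squares
c=cal('wrist');a=np.linspace(0,2*np.pi,361)
def ext(o,Rm,z,r):
    P=o[:,None]+Rm@np.array([r*np.cos(a),r*np.sin(a),0*a+z])
    q=(rot(c['attitude']).T@(P-c['position'][:,None]))*np.array([1,-1,-1])[:,None]
    k=c['camera_matrix']@q;k=((k[:2]/k[2])-[[180],[110]])*4+1.5
    return np.array([k[0].min(),k[0].max(),k[1].min(),k[1].max()])
def f(p):
    Rp=rot([0,0,p[3]])@rot([0,-30,0]);o=p[:3]
    e=(ext(o,Rp,0,.028)-[231,596,172,0])[:3]
    Rb=Rp@rot([p[7],p[6],0]);ob=o+Rp@np.array([p[4],p[8],p[5]])
    u=ext(ob,Rb,0,.021);t=ext(ob,Rb,.006,.021);k=ext(ob,Rb,.032,.014);h=ext(ob,Rb,.032,.007);m=ext(ob,Rb,.006,.014)
    g=[u[2]-216,t[2]-241,min(u[0],t[0])-275,max(u[1],t[1])-551,k[0]-313,k[1]-513,k[2]-398,k[3]-536,h[0]-359,h[1]-467,h[2]-439,h[3]-506,m[2]-281]
    return np.r_[e,g,(p[2]-.129)/.0003,(p[3]-12.9)/1]
s=least_squares(f,[.5913,.1795,.129,12.9,0,0,0,0,0],x_scale=[.01,.01,.01,5,.01,.01,5,5,.01])
print(s.x.round(4),s.fun.round(1))
E
```

```text
[ 5.90000e-01  1.79600e-01  1.28800e-01  1.29444e+01 -4.20000e-03
 -3.40000e-03  2.58490e+00  4.24000e-02  1.00000e-04] [-1.6  1.6  0.1 -0.1 -0.4  0.8 -0.8  0.3 -0.3  1.5  2.9  4.2 -4.2 -2.2
  0.4 -2.1 -0.8  0. ]
```

```bash
python3 - <<'E'
from h import *
from scipy.optimize import least_squares
c=cal('wrist');a=np.linspace(0,2*np.pi,361)
def ext(o,Rm,z,r):
    P=o[:,None]+Rm@np.array([r*np.cos(a),r*np.sin(a),0*a+z])
    q=(rot(c['attitude']).T@(P-c['position'][:,None]))*np.array([1,-1,-1])[:,None]
    k=c['camera_matrix']@q;k=((k[:2]/k[2])-[[180],[110]])*4+1.5
    return np.array([k[0].min(),k[0].max(),k[1].min(),k[1].max()])
def f(q,S,th):
    p=np.r_[q[:4],q[4],S,th,0,q[5]]
    Rp=rot([0,0,p[3]])@rot([0,-30,0]);o=p[:3]
    e=(ext(o,Rp,0,.028)-[231,596,172,0])[:3]
    Rb=Rp@rot([p[7],p[6],0]);ob=o+Rp@np.array([p[4],p[8],p[5]])
    u=ext(ob,Rb,0,.021);t=ext(ob,Rb,.006,.021);k=ext(ob,Rb,.032,.014);h=ext(ob,Rb,.032,.007);m=ext(ob,Rb,.006,.014)
    g=[u[2]-216,t[2]-241,min(u[0],t[0])-275,max(u[1],t[1])-551,k[0]-313,k[1]-513,k[2]-398,k[3]-536,.5*(h[0]-359),.5*(h[1]-467),.5*(h[2]-439),.5*(h[3]-506),m[2]-281]
    return np.r_[e,g,(p[2]-.129)/.001,(p[3]-12.9)/1,p[4]/.0005]
for S in(0,.001,.002,.004):
  for th in(-2,0,2):
    s=least_squares(f,[.5913,.1795,.129,12.9,0,0],x_scale=[.01,.01,.01,5,.01,.01],args=(S,th));print(S,th,round(s.cost,1),s.x[4].round(4),s.fun.round(1)[:5])
E
```

```text
0 -2 94.8 0.0002 [ 1.8 -1.8 -0.9 -3.9 -1.3]
0 0 50.9 -0.0005 [ 1.5 -1.5 -0.3 -2.8 -1.4]
0 2 29.9 -0.0011 [ 1.1 -1.1  0.3 -1.5 -1.4]
0.001 -2 106.5 0.0009 [ 2.4 -2.4 -1.6 -4.  -1.4]
0.001 0 59.6 0.0002 [ 2.1 -2.1 -1.  -2.9 -1.5]
0.001 2 35.4 -0.0005 [ 1.7 -1.7 -0.4 -1.6 -1.4]
0.002 -2 122.5 0.0016 [ 3.  -3.  -2.2 -4.1 -1.4]
0.002 0 72.4 0.0009 [ 2.7 -2.7 -1.7 -3.  -1.5]
0.002 2 45.0 0.0002 [ 2.4 -2.4 -1.1 -1.8 -1.5]
0.004 -2 166.8 0.0029 [ 4.2 -4.2 -3.6 -4.3 -1.6]
0.004 0 110.6 0.0022 [ 3.9 -4.  -3.  -3.2 -1.7]
0.004 2 76.8 0.0015 [ 3.6 -3.6 -2.4 -2.  -1.6]
```

The fit favours a shoulder gap of about 0, possibly with 0–2° less lean than the bore. There is plenty of time, so I'll give a final push along the axis with closed fingertips on the near half of the collar's top to bed it flush.

```bash
python3 -m crank '[{"x":-0.003,"y":0,"z":0,"turn":0},{"x":-0.003,"y":0,"z":0,"turn":0},{"x":-0.003,"y":0,"z":0,"turn":0},{"x":-0.003,"y":0,"z":0,"turn":0},{"x":-0.003,"y":0,"z":0.015,"turn":0},{"x":-0.003,"y":0,"z":0.028,"turn":0},{"x":-0.003,"y":0,"z":0.028,"turn":0}]' 0.0 20; python3 -m crank '[{"x":0.001,"y":0,"z":0.0017,"turn":0},{"x":0.002,"y":0,"z":0.0034,"turn":0},{"x":0.003,"y":0,"z":0.0051,"turn":0},{"x":0.003,"y":0,"z":0.0051,"turn":0}]'
```

```text
time_s: 13.18
tool_pos: [0.5615, 0.1732, 0.1776]
tool_rot: [180.0, 0.2, 12.8]
force: [1.0, 0.0, -0.5]
grip_width: 0.0009
grasp_force: 0.0
time_s: 13.68
tool_pos: [0.5655, 0.1745, 0.1758]
tool_rot: [180.0, 0.0, 12.8]
force: [-2.2, -1.3, 5.4]
grip_width: 0.0003
grasp_force: 3.1
```

```bash
python3 -m crank '[{"x":0.001,"y":0,"z":0.0017,"turn":0},{"x":0.002,"y":0,"z":0.0034,"turn":0},{"x":0.002,"y":0,"z":0.0034,"turn":0}]'; python3 -m crank '[{"x":0.001,"y":0,"z":0.0017,"turn":0},{"x":0.002,"y":0,"z":0.0034,"turn":0},{"x":0.002,"y":0,"z":0.0034,"turn":0}]'
```

```text
time_s: 14.05
tool_pos: [0.566, 0.1746, 0.1752]
tool_rot: [179.9, 0.2, 12.8]
force: [-13.4, -4.6, 22.7]
grip_width: 0.0004
grasp_force: 13.2
time_s: 14.42
tool_pos: [0.5663, 0.1747, 0.1748]
tool_rot: [179.8, 0.3, 12.8]
force: [-24.3, -7.1, 41.0]
grip_width: 0.0003
grasp_force: 23.8
```

```bash
python3 -m crank '[{"x":-0.003,"y":0,"z":-0.005,"turn":0},{"x":-0.005,"y":0,"z":-0.01,"turn":0},{"x":-0.01,"y":0,"z":-0.03,"turn":0},{"x":-0.02,"y":0,"z":-0.06,"turn":0},{"x":-0.02,"y":0,"z":-0.06,"turn":0},{"x":-0.02,"y":0,"z":-0.06,"turn":0}]'
python3 - <<'E'
from h import *
im=imaging.read_camera('wrist')[...,::-1];s=imaging.read_camera('scene')[...,::-1];o=env.get_obs();print(o['time_s'],o['tool_pos'],o['force'])
a=cv2.resize(im[70:220,180:380],(800,600),interpolation=cv2.INTER_CUBIC)
a[:200,:200]=cv2.resize(s[165:235,365:435],(200,200));cv2.imwrite('pics/w6.png',a)
E
```

```text
time_s: 15.18
tool_pos: [0.5501, 0.1707, 0.2278]
tool_rot: [180.0, -0.0, 12.8]
force: [0.3, 0.5, -0.9]
grip_width: 0.0006
grasp_force: 0.0
15.275 [0.54973803 0.17051711 0.22684488] [-0.87313918 -0.79796561 -0.00181726]
```

View pics/w6.png

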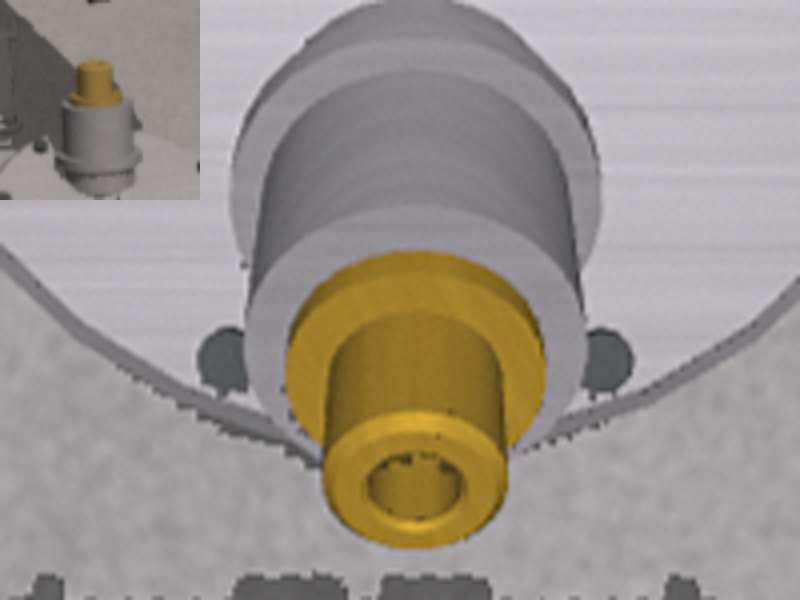

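The bushing sits centred in the port, with its shoulder at (417,350) on the face, no visible gap and the gripper clear. Handing in.

```bash
python3 -c "
from cell import env
print(env.sign_off())"
```

```text
the job is handed in; nothing more can be done
None
```

The smaller brass bushing is in the leaning port, nose down and pushed to its stop at about 48 N along the axis, then released; I handed the job in at about 15 s of 38 s, with no verdict shown and no visible gap at the shoulder in the last wrist picture.

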